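# Take the left-hand rotor nut off a mini centrifuge

### The job

The nut that holds the rotor of the mini centrifuge has a left-hand thread, so it loosens clockwise seen from above. Unscrew it gently, forcing it neither against the thread nor against the stop at the thread's end, lift it off and set it down softly, handle up, on the floor of the green tray. Leave the clear cover, the bottle and the beaker where they are.

Things in the scene. Friction and masses are not known exactly. Their poses are not given: they have to be found in the camera images.
- nut: Rotor nut, 0.12 kg, loose, screwed down at the start: aluminium round hub, 43 mm in diameter, 24.5 mm high, with a red straight grip bar on top, 46 mm long (along the nut's x), 14 mm thick (along its y), from 24.5 to 48.5 mm above the underside. Origin: centre of the underside; z up. Two hidden pins inside it run in the stub's thread, with 2.8 mm play along the axis and 1.5 mm sideways.
- nut_grip (a point): Point on the nut's axis, 46 mm above its underside, in the middle of the grip bar and 2.5 mm below its top: a TCP here, fingers pointing down and closing along the nut's y, has its fingertips 2.5 mm above the hub.
- centrifuge: Mini centrifuge, fixed to the bench: round white housing 164 mm in diameter and 75 mm high with a small control box on its -x side (reaching 94 mm from the axis), blue rotor on top, with tube caps up to 100 mm above the bench. Origin: on the rotor axis at bench level; z up. The rotor is locked and does not turn.
- seat (a point): Centre of the nut's seat, on the rotor axis 112 mm above the bench; the steel stub rises 20 mm above it. The seat is a sprung washer that pushes the nut up with 2 to 6 N over its first 3 mm.
- stub_top (a point): Top of the steel threaded stub, on the rotor axis, 20 mm above the seat (132 mm above the bench). The freed nut must go straight up at least 25 mm above its seat to clear it.
- thread (a point): On the axis, 117 mm above the bench: the left-hand thread. Turned clockwise from above (negative about z) the nut rises 3.2 mm per rad and is free after 2.1 to 2.9 rad, differing each time; about 0.2 rad farther a hard shoulder stops it. Lift lightly to feel if it is free. Before, it stays where left and a pull stops hard; anticlockwise it jams within 0.8 rad. Over 30 N spoils the thread.
- tray: Green tray, fixed, 200 mm (x) by 170 mm (y), 30 mm high, walls and floor 5 mm thick. Origin: centre of the underside.
- tray_floor (a point): Centre of the tray's inner floor, 5 mm above the bench.
- dome: Clear domed cover of the centrifuge with a blue knob, 156 mm in diameter, 71 mm high, loose on the bench; to be left alone. Origin: centre of the underside.
- bottle: White reagent bottle with a blue cap, 68 mm in diameter, 150 mm high, loose; to be left alone. Origin: centre of the underside.
- beaker: Glass beaker, 70 mm in diameter, 85 mm high, loose; to be left alone. Origin: centre of the underside.

How it is judged (in metres and radians):
On the way:
1. The nut is off the stub: clear above it, held in the fingers (z of nut in the frame of seat above 0.024 m and contact force between nut and centrifuge below 0.1 N and contact force between the fingers and nut above 1 N), for 0.1 s.
At the end, for the whole second after the job is handed in: The nut stands upright (within 0.1 rad), handle up, at rest and released, with its whole underside flat on the tray's floor (within 4 mm in height) (z of nut in the frame of tray_floor between -0.004 and 0.004 m and x of nut in the frame of tray_floor between -0.075 and 0.075 m and y of nut in the frame of tray_floor between -0.06 and 0.06 m and angle between nut's own z axis and vertical below 0.1 rad and linear speed of nut below 0.02 m/s and angular speed of nut below 0.2 rad/s); the robot touches nothing.
It fails at once if The thread is forced: more than 30 N between nut and centrifuge (contact force between nut and centrifuge above 30 N).
It fails at once if The nut is slammed into the tray: more than 50 N between nut and tray (contact force between nut and tray above 50 N).
It fails at once if The nut is dropped: moving faster than 0.4 m/s while the fingers do not touch it (linear speed of nut above 0.4 m/s and contact force between the fingers and nut below 0.05 N).
It fails at once if The clear cover, the bottle or the beaker is moved more than 20 mm (distance of any of dome, bottle, beaker from where it was at the start of the episode above 0.02 m).
It also fails if it takes over 72 s, if anything falls off the work surface, if the arm or the gripper's body presses on something with over 40 N, if the wrist force passes 120 N, or if a joint passes its speed limit or range.

### The arm

A 6-joint arm with a two-finger parallel gripper is mounted at the origin on the work surface. World frame = base frame: x ahead of the robot, y to its left, z up, the work surface at z = 0. Lengths are in m, angles in degrees, forces in N, time in s.
With the tool pointing down it reaches from about 0.35 to 0.875 m from the base axis. Payload 4.2 kg.
Tool frame: the origin (TCP) lies between the finger pads, 19 mm behind the fingertips; this is the grasp point; z points along the fingers, y is the line along which they close (so a half turn about z gives the same grasp; the last joint's range is limited). The gripper opens to 87 mm and grips with 3 to 60 N. Pads are 19 mm wide; open, the fingers measure 117 mm over their backs; the gripper's body (75 mm by 190 mm) begins 51 mm behind the grasp point.
Start: joints at [-58.121, 22.042, 0.453, 0, -68.411, -14.817], TCP at [0.183, -0.597, 0.241] pointing down, gripper open.
Joint ranges: [-179.83, 179.83], [-69.29, 118.12], [-61.27, 80.66], [-181.25, 117.63], [-171.15, -9.14], [-177.46, 177.46]. Speed limits (degrees/s): [159.86, 159.86, 180, 180, 180, 180].

### API

Orientations are given as a 3x3 rotation matrix whose columns are the frame's x, y, z axes.
In Python, from station import r, imaging, models gives the robot as it stands. The module is installed in compiled form; this text tells all that it offers.
- The arm moves only by the tool apply_moves, never from a script. Its argument "moves" is a list of rows, each a list of 2 entries, a list of its own where there are three numbers: the shift along the tool's x, y, z in m, then the turn about the tool's z in degrees. A call has 1 to 5 rows; each row shifts and turns the commanded pose from where the row before left it, along the tool's axes as they then stand; what a row does not reach is not made up. A row lasts 1/12 s, in which the tool goes at most 41.7 mm and 7.16 degrees, less where a joint would pass 70% of its speed; a pose out of reach is approached as far as the arm can. A call is refused whole if a number of a shift passes 0.0417 or a number of a turn 7.16, either way. A call with a gripper value outside its range is refused whole. "hand" is the finger opening in m, from 0 to 0.087, set as the call begins (left out, the last holds). The fingers move at their own pace and stop on an object; the grip force is fixed at half the most. Time passes only in rows, so rows that do not move let the fingers close. It gives the time, the measured TCP pose, the force, the opening and the grip force at its end, in the units of the state.
- r.sense(): the state, without advancing time (a new reading comes with each control period).
- imaging.capture(name): name is "side" or "top" or "wrist"; returns a dict with "frame" (384x512x3 uint8, blue, green, red), "intrinsics" (3x3 intrinsics, pixels), "eye" and "orientation" of the camera in the world. Camera axes: x right, y down, z forward; pixel columns grow to the right and rows downward; lengths in m; the calibration is good to about 2 mm. The wrist camera is an equidistant fisheye: a pixel r from the principal point sees the ray r / f radians off the axis. A picture is of the moment at which its call begins. There is no depth.
- r.finish_job(): hands the job in; it is judged then, once.
Trained networks look in a picture, given as the dict that the camera call returned (one of the last four; its "shot" number tells which), for a name from the list of things; names that differ only in an ending like _2 or _b are one class to them, and where a whole thing is asked for, a point or a joint stands for the part that bears it (a point fixed in the world has none). Each returns a list of dicts, best first, with "confidence" (0 to 1); they miss things now and then, are a little off and sometimes report something else, mostly with a low value. They report only what shows in the picture. A call takes as long as a camera call.
- models.cut_out(picture, target): "region" (384x512 bool, what is visible of it) and "extent" ([left, top, width, height] as shares, 0 to 1, of the picture: columns of its width, rows of its height, round what is visible of it).
- models.place_of(picture, target): "at" ([column, row] as shares, 0 to 1, of the picture: columns of its width, rows of its height: a listed point, or the origin of a listed thing).
The state is a dict: "time_s": time; "joints": joint angles; "joint_velocities": joint speeds; "effort": joint torques, N m; "tcp_pos": TCP position; "ee_rot": TCP orientation; "wrist_force": force on the tool from outside, world axes, zero at the start; "moment": the same for the moment, N m; "gripper_width": opening from 0.0 (shut) to 1.0 (fully open); "gripper_force": force on a finger pad.
Only numpy, scipy, OpenCV 4.12 (cv2) and the standard library are available. Lean on these libraries where they do the work, as an engineer would, in place of code of your own. Each camera call takes 0.05 s, during which the arm holds its last target. There are 200 camera calls.

## Working session

There is one attempt and no reset: what is moved stays moved. The work goes in short steps, Python scripts to look and compute and a tool call to move; the robot and the scene stay as the last step left them, time stands still between calls to the robot, and variables do not carry over. Pictures are saved under pics/ and viewed, at most 10 in all, crops included, and the job is handed in when it is done.

Besides the shell and the picture viewer there is one more tool, called after ">>>" as name([rows], argument=value, ...), one row to a line, values as JSON. apply_moves: Moves the arm, as the interface text tells. Its arguments: {"type":"object","properties":{"moves":{"type":"array"},"hand":{"type":"number"}},"required":["moves"]}

```bash
mkdir -p pics
cat > h.py <<'E'
import numpy as np, cv2
from station import r, imaging, models
def ray(p,at):
    K=np.array(p["intrinsics"]);R=np.array(p["orientation"]);u=at[0]*512;v=at[1]*384
    d=np.array([(u-K[0,2])/K[0,0],(v-K[1,2])/K[1,1],1.]);return np.array(p["eye"]),R@d
def onz(p,at,z):
    e,d=ray(p,at);return e+d*(z-e[2])/d[2]
def tri(rs):
    A=np.zeros((3,3));b=np.zeros(3)
    for e,d in rs:
        d=d/np.linalg.norm(d);P=np.eye(3)-np.outer(d,d);A+=P;b+=P@e
    return np.linalg.solve(A,b)
E
python3 - <<'E'
from h import *
np.set_printoptions(precision=4,suppress=True)
s=r.sense();print(s)
P={n:imaging.capture(n) for n in("top","side","wrist")}
for n in P: cv2.imwrite(f"pics/{n}0.png",P[n]["frame"]);print(n,P[n]["intrinsics"],P[n]["eye"],P[n]["orientation"])
for t,z in [("nut",.112),("nut_grip",.158),("seat",.112),("stub_top",.132),("centrifuge",0),("tray_floor",.005),("tray",0),("dome",0),("bottle",0),("beaker",0)]:
    rs=[]
    for n in("top","side"):
        q=models.place_of(P[n],t)
        if q: 
            a=q[0]["at"];rs.append(ray(P[n],a));print(t,n,round(q[0]["confidence"],2),np.array(a)*[512,384],onz(P[n],a,z))
    if len(rs)==2: print("   tri",tri(rs))
E
```

```text
{'time_s': 0.0, 'joints': array([-58.1202,  22.0905,   0.3783,  -0.0285, -68.4117, -14.8188]), 'joint_velocities': array([-0.0755, -0.046 , -0.0966,  0.1144, -0.0716, -0.0082]), 'effort': array([ -0.0007, -39.0664,  18.7407,   4.2198,   0.0111,  -0.0002]), 'tcp_pos': array([ 0.1832, -0.5969,  0.2402]), 'ee_rot': array([[-0.956 , -0.2932, -0.0007],
       [-0.2932,  0.956 ,  0.0021],
       [ 0.0001,  0.0022, -1.    ]]), 'wrist_force': array([ 0.2022, -0.5469,  0.8721]), 'moment': array([ 0.0171, -0.0127,  0.0287]), 'gripper_force': 0.0, 'gripper_width': 1.0020976242712878}
top [[489.3704   0.     261.3734]
 [  0.     489.3704 189.7114]
 [  0.       0.       1.    ]] [0.4645 0.0015 1.4976] [[ 0.0196 -0.9913  0.1301]
 [-0.9998 -0.0188  0.0078]
 [-0.0052 -0.1302 -0.9915]]
side [[367.0172   0.     253.6971]
 [  0.     367.0172 194.6016]
 [  0.       0.       1.    ]] [0.3547 0.6486 0.8062] [[-0.9356 -0.2411  0.2578]
 [-0.3529  0.6581 -0.6651]
 [-0.0093 -0.7132 -0.7009]]
wrist [[297.3186   0.     251.0881]
 [  0.     297.3186 194.2619]
 [  0.       0.       1.    ]] [ 0.1156 -0.6197  0.38
[... 896 characters left out ...]

tray_floor side 0.86 [238.2848 324.4032] [0.5329 0.2975 0.005 ]
   tri [0.5281 0.3037 0.0199]
tray top 0.97 [166.912  228.4032] [0.5362 0.2997 0.    ]
tray side 0.87 [239.0016 325.9008] [0.5311 0.298  0.    ]
   tri [0.5336 0.2989 0.0005]
dome top 0.81 [365.5168 251.0976] [ 0.4792 -0.3063  0.    ]
dome side 0.59 [323.4816 171.4944] [ 0.4713 -0.2997  0.    ]
   tri [ 0.4759 -0.3084 -0.0079]
bottle top 0.81 [197.6832 163.2   ] [0.7404 0.213  0.    ]
bottle side 0.92 [176.4864 268.9152] [0.7427 0.2111 0.    ]
   tri [0.7404 0.2128 0.0034]
beaker top 0.94 [329.8816 144.9984] [ 0.8058 -0.1978 -0.    ]
beaker side 0.64 [220.8768 165.5808] [ 0.8064 -0.2102  0.    ]
   tri [ 0.8012 -0.1967  0.0124]
```

Run:
```python
import cv2
a=cv2.imread("pics/top0.png")[185:285,195:305];b=cv2.imread("pics/side0.png")[155:265,220:330]
cv2.imwrite("pics/c0.png",cv2.hconcat([cv2.resize(a,(400,400),interpolation=2),cv2.resize(b,(400,400),interpolation=2)]))
```

```text
(no output)
```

View pics/c0.png

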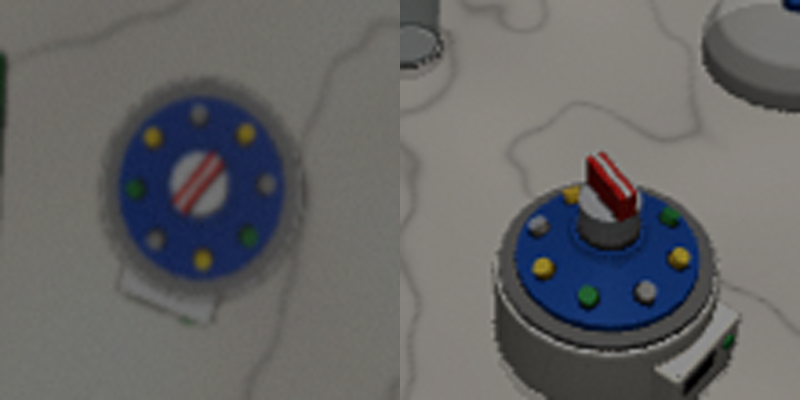

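View pics/top0.png

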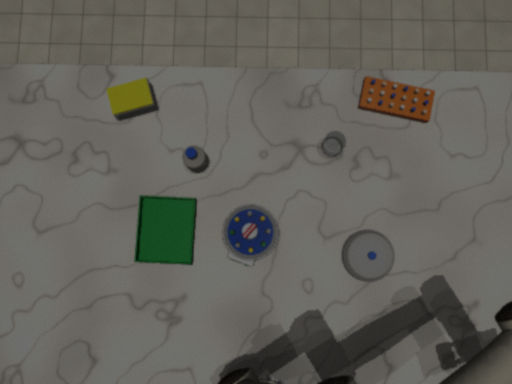

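The top and side views agree. The nut is at about pixel (249.5, 231) in the top view, so roughly (0.527, 0.045). The grip bar lies at about -41° yaw. The tray is at (0.533, 0.30), and the path at z = 0.24 is clear. I'll move above the nut.

>>> apply_moves([
  [[-0.0287,0.0284,0],0],
  [[-0.0287,0.0284,0],0],
  [[-0.0287,0.0284,0],0],
  [[-0.0287,0.0284,0],0],
  [[-0.0287,0.0284,0],0],
], hand=0.087)

```text
time_s: 1.57
tcp_pos: [0.2793, -0.4181, 0.2413]
ee_rot: [[-0.956, -0.293, 0.0], [-0.293, 0.956, -0.0], [-0.0, -0.0, -1.0]]
wrist_force: [0.6, -0.5, 0.4]
gripper_width: 1.002
gripper_force: 0.0
```

>>> apply_moves([
  [[-0.0287,0.0284,0],0],
  [[-0.0287,0.0284,0],0],
  [[-0.0287,0.0284,0],0],
  [[-0.0287,0.0284,0],0],
  [[-0.0287,0.0284,0],0],
])

```text
time_s: 1.98
tcp_pos: [0.375, -0.24, 0.2417]
ee_rot: [[-0.956, -0.293, 0.001], [-0.293, 0.956, -0.0], [-0.001, -0.001, -1.0]]
wrist_force: [0.7, -0.6, 0.1]
gripper_width: 0.999
gripper_force: 0.0
```

>>> apply_moves([
  [[-0.0287,0.0284,0],0],
  [[-0.0287,0.0284,0],0],
  [[-0.0287,0.0284,0],0],
  [[-0.0287,0.0284,0],0],
  [[-0.0287,0.0284,0],0],
])

```text
time_s: 2.4
tcp_pos: [0.4705, -0.0619, 0.2417]
ee_rot: [[-0.956, -0.294, 0.001], [-0.294, 0.956, 0.0], [-0.001, -0.0, -1.0]]
wrist_force: [0.2, -1.1, -0.4]
gripper_width: 1.003
gripper_force: 0.0
```

>>> apply_moves([
  [[-0.0287,0.0284,0],0],
  [[-0.0287,0.0284,0],0],
  [[-0.0287,0.0284,0],0],
  [[0,0,0],-7.0],
])

```text
time_s: 2.73
tcp_pos: [0.5305, 0.0479, 0.241]
ee_rot: [[-0.91, -0.414, 0.003], [-0.414, 0.91, 0.001], [-0.003, -0.0, -1.0]]
wrist_force: [0.0, -0.8, -0.2]
gripper_width: 1.0
gripper_force: 0.0
```

>>> apply_moves([
  [[0,0,0],-7],
  [[0,0,0],-7],
  [[0,0,0],-7],
  [[0,0,0],-7],
  [[0,0,0],-7],
])

```text
time_s: 3.15
tcp_pos: [0.5273, 0.0429, 0.2413]
ee_rot: [[-0.509, -0.861, 0.0], [-0.861, 0.509, 0.0], [-0.0, -0.0, -1.0]]
wrist_force: [0.6, -0.2, -0.5]
gripper_width: 1.001
gripper_force: 0.0
```

>>> apply_moves([
  [[0,0,0],-7],
  [[0,0,0],-7],
  [[0,0,0],-7],
  [[0,0,0],-7],
  [[0,0,0],-7],
])

```text
time_s: 3.57
tcp_pos: [0.5273, 0.0428, 0.2414]
ee_rot: [[0.077, -0.997, 0.0], [-0.997, -0.077, 0.0], [-0.0, -0.0, -1.0]]
wrist_force: [-0.8, 0.3, 0.2]
gripper_width: 1.001
gripper_force: 0.0
```

>>> apply_moves([
  [[0,0,0],-7],
  [[0,0,0],-7],
  [[0,0,0],-7],
  [[0,0,0],-7],
  [[0,0,0],-7],
])

```text
time_s: 3.98
tcp_pos: [0.5273, 0.0428, 0.2414]
ee_rot: [[0.635, -0.773, 0.0], [-0.773, -0.635, 0.0], [0.0, -0.0, -1.0]]
wrist_force: [-0.0, -0.3, -0.3]
gripper_width: 1.001
gripper_force: 0.0
```

>>> apply_moves([
  [[0,0,0],-3],
  [[0,0,0],0],
  [[0,0,0],0],
])

```text
time_s: 4.23
tcp_pos: [0.5273, 0.0428, 0.2413]
ee_rot: [[0.669, -0.743, 0.0], [-0.743, -0.669, 0.0], [0.0, -0.0, -1.0]]
wrist_force: [-0.1, -0.2, 0.5]
gripper_width: 1.001
gripper_force: 0.0
```

```bash
cat >> h.py <<'E'
def wonz(p,px,z):
    K=np.array(p["intrinsics"]);R=np.array(p["orientation"]);d=np.array(px,float)-K[:2,2];rr=np.linalg.norm(d,axis=-1,keepdims=True)
    th=rr/K[0,0];v=np.concatenate([d/rr*np.sin(th),np.cos(th)],-1)@R.T
    e=np.array(p["eye"]);return e+v*((z-e[2])/v[...,2:])
def redpts(p):
    hsv=cv2.cvtColor(p["frame"],cv2.COLOR_BGR2HSV);m=((hsv[...,0]<8)|(hsv[...,0]>172))&(hsv[...,1]>130)&(hsv[...,2]>50)
    return m
E
python3 - <<'E'
from h import *
np.set_printoptions(precision=4,suppress=True)
s=r.sense();print(s["joints"],s["tcp_pos"],s["ee_rot"])
p=imaging.capture("wrist");cv2.imwrite("pics/w1.png",p["frame"])
for t,z in[("nut",.112),("nut_grip",.158),("centrifuge",0),("seat",.112),("stub_top",.132)]:
    for q in models.place_of(p,t)[:1]: print(t,q["confidence"],np.array(q["at"])*[512,384],wonz(p,np.array(q["at"])*[512,384],z))
m=redpts(p);n,l,st,c=cv2.connectedComponentsWithStats(m.astype(np.uint8));print(st,c)
E
```

```text
[ 22.2258  12.6825 -12.9713  -0.001  -64.3348  19.7467] [0.5273 0.0428 0.2413] [[ 0.6688 -0.7435  0.0002]
 [-0.7435 -0.6688  0.0001]
 [ 0.0001 -0.0002 -1.    ]]
nut 0.74 [252.0064 193.6896] [0.5254 0.042  0.112 ]
nut_grip 0.85 [250.624  208.5888] [0.5263 0.0428 0.158 ]
centrifuge 0.67 [249.6   170.688] [0.5284 0.0428 0.    ]
[[     0      0    512    384 196064]
 [   240    177     23     59    544]] [[255.5131 191.464 ]
 [250.7904 204.4853]]
```

View pics/w1.png

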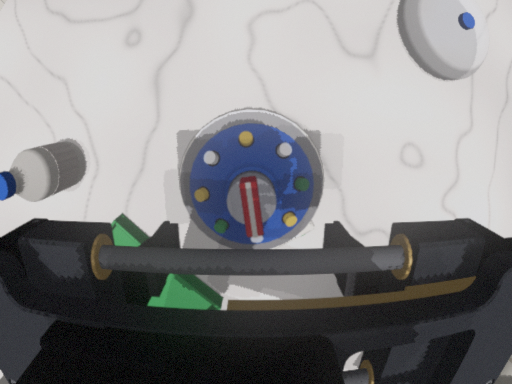

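The wrist view shows the bar from about (248, 178) to (256, 238), nearly along the tool's x axis. I'll measure its angle precisely on the bar's top plane.

Run:
```python
from h import *
np.set_printoptions(precision=4,suppress=True)
s=r.sense();p=imaging.capture("wrist")
g=models.cut_out(p,"nut_grip");print(len(g), g and g[0]["extent"])
m=cv2.morphologyEx(redpts(p).astype(np.uint8),cv2.MORPH_CLOSE,np.ones((7,7)))
ys,xs=np.nonzero(m)
w=wonz(p,np.c_[xs,ys]+.5,.1605)[:,:2]
c,sz,a=cv2.minAreaRect((w*1000).astype(np.float32));print(c,sz,a)
ev,V=np.linalg.eigh(np.cov(w.T));d=V[:,1];print("pca yaw",np.degrees(np.arctan2(d[1],d[0])),w.mean(0))
# stripe midline (white pixels inside closed mask lie on top face)
k=(m>0)&~redpts(p);ys,xs=np.nonzero(k);w=wonz(p,np.c_[xs,ys]+.5,.1605)[:,:2];ev,V=np.linalg.eigh(np.cov(w.T));d=V[:,1];print(len(w),"stripe yaw",np.degrees(np.arctan2(d[1],d[0])),w.mean(0))
print("tool x yaw",np.degrees(np.arctan2(s["ee_rot"][1,0],s["ee_rot"][0,0])))
cv2.imwrite("pics/w2.png",cv2.resize(np.hstack([p["frame"][160:260,200:310],cv2.merge([m*255]*3)[160:260,200:310]]),None,fx=3.5,fy=3.5,interpolation=0))
```

```text
1 [0.4381, 0.4521, 0.1014, 0.1677]
(526.8992919921875, 41.158355712890625) (12.891999244689941, 48.69501876831055) 49.347408294677734
pca yaw 138.936093927371 [0.5287 0.0395]
24 stripe yaw 159.33608710251906 [0.5411 0.0289]
tool x yaw -47.96283528563421
```

View pics/w2.png

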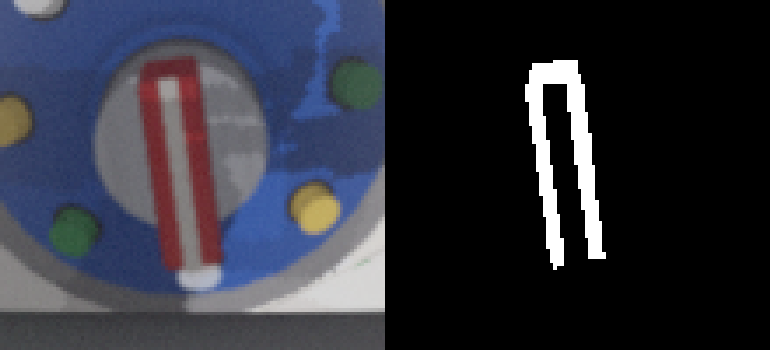

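Bar yaw is about -41°, so I'll turn the tool by -7°, then descend 82 mm.

>>> apply_moves([
  [[0,0,0.02],-7],
  [[0,0,0.02],0],
  [[0,0,0.018],0],
  [[0,0,0.01],0],
  [[0,0,0.006],0],
])

```text
time_s: 5.05
tcp_pos: [0.5267, 0.0426, 0.1659]
ee_rot: [[0.755, -0.655, -0.002], [-0.655, -0.755, -0.001], [-0.001, 0.002, -1.0]]
wrist_force: [-0.4, -0.3, 0.4]
gripper_width: 0.999
gripper_force: 0.0
```

>>> apply_moves([
  [[0,0,0.004],0],
  [[0,0,0.003],0],
  [[0,0,0.001],0],
  [[0,0,0],0],
])

```text
time_s: 5.38
tcp_pos: [0.5276, 0.0429, 0.1597]
ee_rot: [[0.755, -0.655, 0.001], [-0.655, -0.755, 0.0], [0.001, -0.001, -1.0]]
wrist_force: [-1.6, -0.2, 0.8]
gripper_width: 1.002
gripper_force: 0.0
```

Run:
```python
from h import *
np.set_printoptions(precision=4,suppress=True)
s=r.sense();print(s["tcp_pos"],s["wrist_force"],s["moment"],s["joints"])
p=imaging.capture("side");cv2.imwrite("pics/s2.png",cv2.resize(p["frame"][150:270,210:350],None,fx=4,fy=4))
```

```text
[0.5276 0.0429 0.1597] [-1.5702 -0.217   0.7661] [-0.0226  0.1518  0.0377] [ 22.2257  17.1701 -19.6629   0.0103 -53.1098  26.8346]
```

View pics/s2.png

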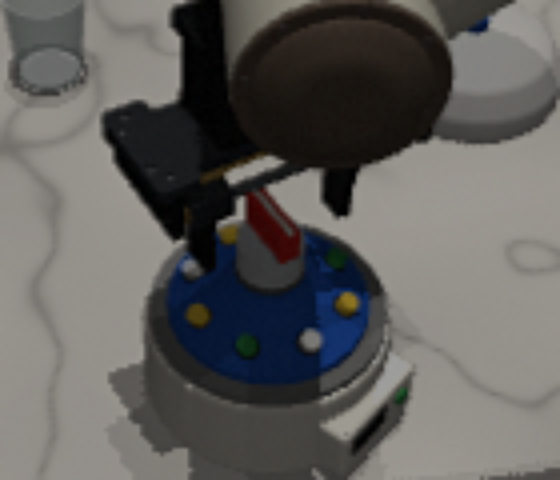

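>>> apply_moves([
  [[0,0,0],0],
  [[0,0,0],0],
  [[0,0,0],0],
  [[0,0,0],0],
  [[0,0,0],0],
], hand=0.02)

```text
time_s: 5.85
tcp_pos: [0.5273, 0.0428, 0.1594]
ee_rot: [[0.755, -0.655, 0.0], [-0.655, -0.755, 0.0], [0.0, -0.0, -1.0]]
wrist_force: [0.3, 0.0, 0.1]
gripper_width: 0.705
gripper_force: 0.0
```

>>> apply_moves([
  [[0,0,0],0],
  [[0,0,0],0],
  [[0,0,0],0],
], hand=0.017)

```text
time_s: 6.1
tcp_pos: [0.5273, 0.0428, 0.1593]
ee_rot: [[0.755, -0.655, -0.0], [-0.655, -0.755, -0.0], [-0.0, 0.0, -1.0]]
wrist_force: [-0.3, 0.2, 0.1]
gripper_width: 0.477
gripper_force: 0.0
```

>>> apply_moves([
  [[0,0,0],0],
  [[0,0,0],0],
], hand=0.015)

```text
time_s: 6.27
tcp_pos: [0.5273, 0.0428, 0.1592]
ee_rot: [[0.755, -0.655, -0.0], [-0.655, -0.755, -0.0], [-0.0, 0.0, -1.0]]
wrist_force: [-1.1, 0.2, -0.1]
gripper_width: 0.324
gripper_force: 0.0
```

>>> apply_moves([
  [[0,0,0],0],
  [[0,0,0],0],
  [[0,0,0],0],
  [[0,0,0],0],
], hand=0.0165)

```text
time_s: 6.6
tcp_pos: [0.5273, 0.0428, 0.1593]
ee_rot: [[0.755, -0.655, 0.0], [-0.655, -0.755, 0.0], [-0.0, -0.0, -1.0]]
wrist_force: [0.1, 0.4, 1.5]
gripper_width: 0.196
gripper_force: 0.0
```

>>> apply_moves([
  [[0,0,0],0],
  [[0,0,0],0],
], hand=0.0145)

```text
time_s: 6.77
tcp_pos: [0.5273, 0.0428, 0.1593]
ee_rot: [[0.755, -0.655, 0.0], [-0.655, -0.755, 0.0], [0.0, -0.0, -1.0]]
wrist_force: [0.7, 0.4, -0.4]
gripper_width: 0.171
gripper_force: 0.0
```

>>> apply_moves([
  [[0,0,0],0],
  [[0,0,0],0],
  [[0,0,0],0],
], hand=0.012)

```text
time_s: 7.02
tcp_pos: [0.5274, 0.0429, 0.1593]
ee_rot: [[0.755, -0.655, 0.0], [-0.655, -0.755, 0.0], [0.0, -0.0, -1.0]]
wrist_force: [0.8, 0.4, 0.7]
gripper_width: 0.159
gripper_force: 30.0
```

```bash
cat > st.py <<'E'
from h import *
np.set_printoptions(precision=4,suppress=True)
s=r.sense();R=s["ee_rot"]
print("t",round(s["time_s"],2),"p",s["tcp_pos"],"F",s["wrist_force"],"Ftool",R.T@s["wrist_force"],"M",s["moment"],"xyaw",np.degrees(np.arctan2(R[1,0],R[0,0])),"w",s["gripper_width"]*87,s["gripper_force"],"j6",s["joints"][5])
E
python3 st.py
```

```text
t 7.02 p [0.5274 0.0429 0.1593] F [0.8036 0.3966 0.7189] Ftool [ 0.3473 -0.8263 -0.7187] M [0.0937 0.1204 0.0311] xyaw -40.93513808119345 w 13.854038272716345 29.985680636018515 j6 26.83994824077634
```

Gripped with almost no side load. I'll unscrew clockwise, which is a positive tool turn, and rise with the pitch.

>>> apply_moves([
  [[0,0,-0.0002],4],
  [[0,0,-0.0002],4],
  [[0,0,-0.0002],4],
  [[0,0,-0.0003],4],
  [[0,0,-0.0002],4],
])

```text
time_s: 7.43
tcp_pos: [0.5272, 0.0428, 0.1603]
ee_rot: [[0.483, -0.876, -0.0], [-0.876, -0.483, -0.0], [-0.0, 0.0, -1.0]]
wrist_force: [0.5, -0.8, -1.9]
gripper_width: 0.159
gripper_force: 30.0
```

>>> apply_moves([
  [[0,0,-0.0002],4],
  [[0,0,-0.0002],4],
  [[0,0,-0.0002],4],
  [[0,0,-0.0003],4],
  [[0,0,-0.0002],4],
])

```text
time_s: 7.85
tcp_pos: [0.5268, 0.0427, 0.161]
ee_rot: [[0.154, -0.988, -0.001], [-0.988, -0.154, -0.0], [-0.0, 0.001, -1.0]]
wrist_force: [0.9, -0.2, -1.7]
gripper_width: 0.158
gripper_force: 30.0
```

```bash
python3 st.py
```

```text
t 7.85 p [0.5268 0.0427 0.161 ] F [ 0.8844 -0.2436 -1.655 ] Ftool [ 0.3767 -0.8386  1.6539] M [-0.0426  0.1405 -0.0585] xyaw -81.15424271602888 w 13.703884122390017 29.983770959079266 j6 -13.360991958369068
```

>>> apply_moves([
  [[0,0,-0.0002],4],
  [[0,0,-0.0002],4],
  [[0,0,-0.0002],4],
  [[0,0,-0.0003],4],
  [[0,0,-0.0002],4],
])

```text
time_s: 8.27
tcp_pos: [0.5268, 0.0427, 0.1621]
ee_rot: [[-0.193, -0.981, -0.001], [-0.981, 0.193, -0.0], [0.0, 0.001, -1.0]]
wrist_force: [-0.1, 0.7, -1.8]
gripper_width: 0.159
gripper_force: 30.0
```

>>> apply_moves([
  [[0,0,-0.0002],4],
  [[0,0,-0.0002],4],
  [[0,0,-0.0002],4],
  [[0,0,-0.0003],4],
  [[0,0,-0.0002],4],
])

```text
time_s: 8.68
tcp_pos: [0.5267, 0.0426, 0.1631]
ee_rot: [[-0.517, -0.856, -0.002], [-0.856, 0.517, -0.0], [0.001, 0.001, -1.0]]
wrist_force: [-0.9, -0.7, -0.8]
gripper_width: 0.156
gripper_force: 30.0
```

>>> apply_moves([
  [[0,0,-0.0002],4],
  [[0,0,-0.0002],4],
  [[0,0,-0.0002],4],
  [[0,0,-0.0003],4],
  [[0,0,-0.0002],4],
])

```text
time_s: 9.1
tcp_pos: [0.5262, 0.0425, 0.164]
ee_rot: [[-0.779, -0.627, -0.003], [-0.627, 0.779, -0.001], [0.003, 0.001, -1.0]]
wrist_force: [-0.9, 0.5, -1.5]
gripper_width: 0.158
gripper_force: 30.0
```

```bash
python3 st.py
```

```text
t 9.1 p [0.5262 0.0425 0.164 ] F [-0.908   0.478  -1.5248] Ftool [0.4035 0.9397 1.5272] M [-0.0288  0.3976 -0.0194] xyaw -141.1616912826138 w 13.705524133100603 29.983394667506218 j6 -73.35954485396447
```

>>> apply_moves([
  [[0,0,-0.0002],4],
  [[0,0,-0.0002],4],
  [[0,0,-0.0002],4],
  [[0,0,-0.0003],4],
  [[0,0,-0.0002],4],
])

```text
time_s: 9.52
tcp_pos: [0.5256, 0.0424, 0.1648]
ee_rot: [[-0.946, -0.323, -0.004], [-0.323, 0.946, -0.001], [0.004, 0.001, -1.0]]
wrist_force: [-2.4, -1.1, -1.1]
gripper_width: 0.158
gripper_force: 30.0
```

>>> apply_moves([
  [[0,0,-0.0003],4],
  [[0,0,0],0],
  [[0,0,-0.0005],0],
  [[0,0,-0.0005],0],
  [[0,0,0],0],
])

```text
time_s: 9.93
tcp_pos: [0.5257, 0.0427, 0.1659]
ee_rot: [[-0.966, -0.26, -0.004], [-0.26, 0.966, -0.0], [0.004, 0.001, -1.0]]
wrist_force: [-2.8, 1.3, -7.0]
gripper_width: 0.159
gripper_force: 30.0
```

```bash
python3 st.py
```

```text
t 9.93 p [0.5257 0.0427 0.1659] F [-2.8492  1.2747 -6.9717] Ftool [2.3917 1.967  6.9827] M [0.4425 1.1114 0.025 ] xyaw -164.91617356919744 w 13.806461787155413 29.987706053070724 j6 -97.10083902962431
```

Not free at 124°: the pull stops at 7 N. A small side load shows the TCP is off the bar's centre, so I'll lower, shift sideways to relieve it, and keep turning.

>>> apply_moves([
  [[0.0009,0.0005,0.0005],0],
  [[0.0009,0.0005,0.0005],0],
  [[0,0,-0.0002],4],
  [[0,0,-0.0002],3],
  [[0,0,0],0],
])

```text
time_s: 10.35
tcp_pos: [0.5255, 0.0432, 0.1665]
ee_rot: [[-0.99, -0.14, 0.001], [-0.14, 0.99, -0.0], [-0.001, -0.0, -1.0]]
wrist_force: [-1.3, -0.5, -5.8]
gripper_width: 0.159
gripper_force: 30.0
```

```bash
python3 st.py
```

```text
t 10.35 p [0.5255 0.0432 0.1665] F [-1.2876 -0.4948 -5.8286] Ftool [ 1.347  -0.3093  5.8279] M [-0.0691  0.3356  0.0467] xyaw -171.97535124250047 w 13.872307830511643 29.9875717330724 j6 -104.33809435958668
```

>>> apply_moves([
  [[0,0,-0.0005],0],
  [[0,0,-0.0005],0],
  [[0,0,0],0],
])

```text
time_s: 10.6
tcp_pos: [0.5253, 0.0432, 0.1668]
ee_rot: [[-0.99, -0.141, -0.0], [-0.141, 0.99, 0.0], [0.0, 0.0, -1.0]]
wrist_force: [1.1, -1.5, -10.6]
gripper_width: 0.154
gripper_force: 30.0
```

```bash
python3 st.py
```

```text
t 10.6 p [0.5253 0.0432 0.1668] F [  1.0728  -1.5124 -10.5717] Ftool [-0.8508 -1.6496 10.5714] M [-0.3056 -0.4038  0.0351] xyaw -171.90701341022074 w 13.380845475791455 29.98592977412045 j6 -104.25163574464301
```

>>> apply_moves([
  [[0,0,0.0008],0],
  [[0,0,0.0007],0],
  [[0,0,-0.0002],3.5],
  [[0,0,-0.0002],3.5],
  [[0,0,0],0],
])

```text
time_s: 11.02
tcp_pos: [0.5256, 0.0436, 0.1673]
ee_rot: [[-1.0, -0.018, 0.001], [-0.018, 1.0, 0.0], [-0.001, 0.0, -1.0]]
wrist_force: [-1.3, 1.1, -3.4]
gripper_width: 0.158
gripper_force: 30.0
```

>>> apply_moves([
  [[0,0,-0.0005],0],
  [[0,0,-0.0005],0],
  [[0,0,0],0],
])

```text
time_s: 11.27
tcp_pos: [0.5255, 0.0437, 0.1677]
ee_rot: [[-1.0, -0.02, 0.001], [-0.02, 1.0, 0.001], [-0.001, 0.001, -1.0]]
wrist_force: [-1.4, 1.7, -4.5]
gripper_width: 0.161
gripper_force: 30.0
```

```bash
python3 st.py
```

```text
t 11.27 p [0.5255 0.0437 0.1677] F [-1.3661  1.7213 -4.4527] Ftool [1.3363 1.7445 4.4527] M [ 0.5195  0.3276 -0.0508] xyaw -178.88056147327526 w 13.975341166444432 29.990018787793815 j6 -111.24796253804963
```

>>> apply_moves([
  [[0,0,-0.0005],0],
  [[0,0,-0.0005],0],
  [[0,0,0],0],
])

```text
time_s: 11.52
tcp_pos: [0.5255, 0.0438, 0.1687]
ee_rot: [[-1.0, -0.019, 0.001], [-0.019, 1.0, 0.001], [-0.001, 0.001, -1.0]]
wrist_force: [-2.3, 3.6, -3.5]
gripper_width: 0.157
gripper_force: 30.0
```

```bash
python3 st.py
```

```text
t 11.52 p [0.5255 0.0438 0.1687] F [-2.2806  3.589  -3.5273] Ftool [2.2147 3.6284 3.5289] M [ 1.1777  0.6922 -0.0082] xyaw -178.9235521785534 w 13.686158448941265 29.99812352936715 j6 -111.28886390529823
```

>>> apply_moves([
  [[0,0,-0.0005],0],
  [[0,0,-0.0005],0],
  [[0,0,0],0],
])

```text
time_s: 11.77
tcp_pos: [0.5255, 0.0437, 0.17]
ee_rot: [[-1.0, -0.019, 0.001], [-0.019, 1.0, 0.001], [-0.001, 0.001, -1.0]]
wrist_force: [-2.2, 4.4, -1.5]
gripper_width: 0.157
gripper_force: 30.0
```

```bash
python3 st.py
```

```text
t 11.77 p [0.5255 0.0437 0.17  ] F [-2.1732  4.3586 -1.5052] Ftool [2.0922 4.3979 1.5058] M [ 1.4601  0.7808 -0.0613] xyaw -178.9208583671153 w 13.69549281503948 30.002343468368053 j6 -111.29841775657108
```

It rises freely at 138°, so the nut is free. I'll ease the side load and lift straight up.

>>> apply_moves([
  [[0.0003,0.0005,-0.0005],0],
  [[0.0002,0.0003,-0.001],0],
  [[0,0,-0.001],0],
  [[0,0,-0.001],0],
  [[0,0,-0.001],0],
])

```text
time_s: 12.18
tcp_pos: [0.5252, 0.0437, 0.1745]
ee_rot: [[-1.0, -0.019, 0.001], [-0.019, 1.0, -0.001], [-0.001, -0.001, -1.0]]
wrist_force: [0.8, -0.0, -2.5]
gripper_width: 0.159
gripper_force: 30.0
```

```bash
python3 st.py
```

```text
t 12.18 p [0.5252 0.0437 0.1745] F [ 0.8051 -0.0239 -2.4864] Ftool [-0.802  -0.0375  2.4873] M [ 0.0135 -0.0157  0.0199] xyaw -178.93288976268508 w 13.842212359542213 29.98669191263616 j6 -111.40284382791683
```

>>> apply_moves([
  [[0,0,-0.002],0],
  [[0,0,-0.002],0],
  [[0,0,-0.002],0],
  [[0,0,-0.002],0],
  [[0,0,-0.002],0],
])

```text
time_s: 12.6
tcp_pos: [0.5248, 0.0441, 0.1842]
ee_rot: [[-1.0, -0.019, 0.0], [-0.019, 1.0, -0.0], [-0.0, -0.0, -1.0]]
wrist_force: [-0.7, 0.3, -1.8]
gripper_width: 0.158
gripper_force: 30.0
```

>>> apply_moves([
  [[0,0,-0.003],0],
  [[0,0,-0.004],0],
  [[0,0,-0.006],0],
  [[0,0,-0.01],0],
  [[0,0,-0.015],0],
])

```text
time_s: 13.02
tcp_pos: [0.5241, 0.0439, 0.222]
ee_rot: [[-1.0, -0.018, -0.002], [-0.018, 1.0, -0.001], [0.002, -0.001, -1.0]]
wrist_force: [0.8, -0.7, -1.5]
gripper_width: 0.159
gripper_force: 30.0
```

>>> apply_moves([
  [[0,0,-0.01],0],
  [[0,0,0],0],
  [[0,0,0],0],
])

```text
time_s: 13.27
tcp_pos: [0.525, 0.0443, 0.2327]
ee_rot: [[-1.0, -0.018, 0.002], [-0.018, 1.0, 0.001], [-0.002, 0.001, -1.0]]
wrist_force: [-0.3, -0.2, -1.9]
gripper_width: 0.156
gripper_force: 30.0
```

```bash
python3 st.py
```

```text
t 13.27 p [0.525  0.0443 0.2327] F [-0.3014 -0.1603 -1.8646] Ftool [ 0.3075 -0.1566  1.864 ] M [ 0.0035 -0.0183  0.0555] xyaw -178.94719814810455 w 13.540065613807075 29.986588340252638 j6 -111.40739433910589
```

The nut is off the stub and held. Next I'll move it over the tray and take a top-view check.

>>> apply_moves([
  [[-0.0014,0.015,0],0],
  [[-0.0014,0.03,0],0],
  [[-0.0014,0.036,0],0],
  [[-0.0014,0.04,0],0],
  [[-0.0014,0.04,0],0],
])

```text
time_s: 13.68
tcp_pos: [0.5281, 0.2062, 0.2311]
ee_rot: [[-1.0, -0.017, -0.001], [-0.017, 1.0, -0.001], [0.001, -0.001, -1.0]]
wrist_force: [1.0, -0.1, -1.1]
gripper_width: 0.158
gripper_force: 30.0
```

>>> apply_moves([
  [[-0.0014,0.04,0],0],
  [[-0.0014,0.03,0],0],
  [[-0.0014,0.015,0],0],
  [[-0.0014,0.01,0],0],
  [[0,0,0],0],
])

```text
time_s: 14.1
tcp_pos: [0.5325, 0.3014, 0.2308]
ee_rot: [[-1.0, -0.02, -0.001], [-0.02, 1.0, -0.001], [0.001, -0.001, -1.0]]
wrist_force: [-0.1, -0.9, -1.9]
gripper_width: 0.158
gripper_force: 30.0
```

>>> apply_moves([
  [[0,0,0.02],0],
  [[0,0,0.03],0],
  [[0,0,0.03],0],
  [[0,0,0.03],0],
  [[0,0,0.02],0],
])

```text
time_s: 14.52
tcp_pos: [0.5314, 0.2972, 0.0991]
ee_rot: [[-1.0, -0.016, -0.004], [-0.016, 1.0, -0.003], [0.004, -0.003, -1.0]]
wrist_force: [-0.8, 0.0, -1.6]
gripper_width: 0.159
gripper_force: 30.0
```

Run:
```python
from h import *
import st
p=imaging.capture("side");cv2.imwrite("pics/s3.png",cv2.resize(p["frame"][200:384,120:360],None,fx=3,fy=3))
```

```text
t 14.52 p [0.5314 0.2972 0.0991] F [-0.8481  0.0145 -1.6197] Ftool [0.8414 0.0324 1.6229] M [-0.1003  0.0631  0.0278] xyaw -179.09341408652682 w 13.830625894213918 29.986430006101727 j6 -133.46930101147748
```

View pics/s3.png

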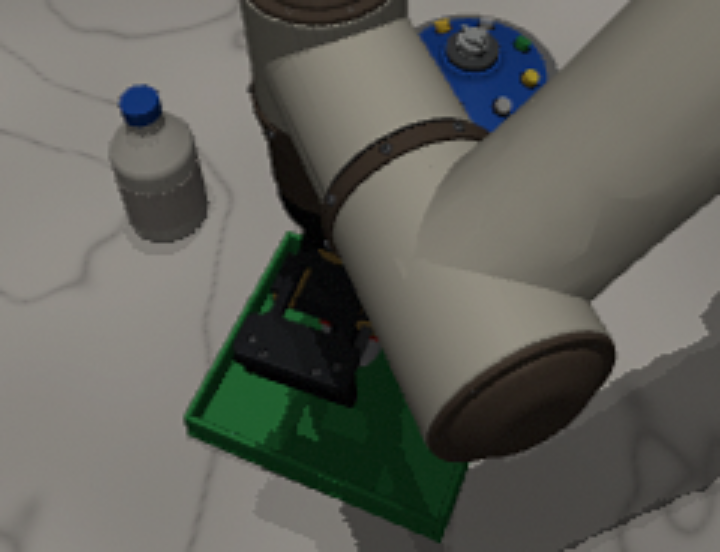

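The nut sits between the fingers, over the middle of the tray, and the bare stub shows on the rotor. I'll descend softly.

>>> apply_moves([
  [[0,0,0.015],0],
  [[0,0,0.012],0],
  [[0,0,0.008],0],
  [[0,0,0.004],0],
  [[0,0,0],0],
])

```text
time_s: 14.98
tcp_pos: [0.5326, 0.2993, 0.0627]
ee_rot: [[-1.0, -0.018, -0.001], [-0.018, 1.0, -0.001], [0.001, -0.001, -1.0]]
wrist_force: [-0.3, -0.5, -2.1]
gripper_width: 0.158
gripper_force: 30.0
```

>>> apply_moves([
  [[0,0,0.002],0],
  [[0,0,0.002],0],
  [[0,0,0.001],0],
  [[0,0,0.001],0],
  [[0,0,0],0],
])

```text
time_s: 15.4
tcp_pos: [0.5326, 0.3004, 0.0571]
ee_rot: [[-1.0, -0.019, 0.0], [-0.019, 1.0, 0.0], [-0.0, 0.0, -1.0]]
wrist_force: [0.0, -1.1, -2.2]
gripper_width: 0.16
gripper_force: 30.0
```

```bash
python3 st.py
```

```text
t 15.4 p [0.5326 0.3004 0.0571] F [ 0.0361 -1.1254 -2.1915] Ftool [-0.0148 -1.1261  2.1914] M [-0.0253 -0.0294  0.0006] xyaw -178.92974503046636 w 13.921291269148856 29.986671907827258 j6 -133.5010968910091
```

>>> apply_moves([
  [[0,0,0.001],0],
  [[0,0,0.001],0],
  [[0,0,0.001],0],
  [[0,0,0.001],0],
  [[0,0,0],0],
])

```text
time_s: 15.82
tcp_pos: [0.5325, 0.3002, 0.0526]
ee_rot: [[-1.0, -0.019, -0.0], [-0.019, 1.0, -0.0], [0.0, -0.0, -1.0]]
wrist_force: [0.7, -0.4, -2.4]
gripper_width: 0.16
gripper_force: 30.0
```

>>> apply_moves([
  [[0,0,0.0005],0],
  [[0,0,0.0005],0],
  [[0,0,0],0],
])

```text
time_s: 16.07
tcp_pos: [0.5326, 0.3003, 0.0519]
ee_rot: [[-1.0, -0.019, -0.0], [-0.019, 1.0, -0.0], [0.0, -0.0, -1.0]]
wrist_force: [0.2, -0.5, -1.4]
gripper_width: 0.157
gripper_force: 30.0
```

>>> apply_moves([
  [[0,0,0.0005],0],
  [[0,0,0.0005],0],
  [[0,0,0],0],
])

```text
time_s: 16.32
tcp_pos: [0.5326, 0.3002, 0.0509]
ee_rot: [[-1.0, -0.018, -0.0], [-0.018, 1.0, -0.0], [0.0, -0.0, -1.0]]
wrist_force: [-0.3, 0.4, -2.1]
gripper_width: 0.159
gripper_force: 30.0
```

>>> apply_moves([
  [[0,0,0.0005],0],
  [[0,0,0.0005],0],
  [[0,0,0],0],
])

```text
time_s: 16.57
tcp_pos: [0.5327, 0.3003, 0.0503]
ee_rot: [[-1.0, -0.019, 0.0], [-0.019, 1.0, 0.0], [-0.0, 0.0, -1.0]]
wrist_force: [-0.7, -0.5, 1.2]
gripper_width: 0.157
gripper_force: 30.0
```

Soft contact at about 3 N. Releasing.

>>> apply_moves([
  [[0,0,0],0],
  [[0,0,0],0],
  [[0,0,0],0],
  [[0,0,0],0],
  [[0,0,0],0],
], hand=0.05)

```text
time_s: 16.98
tcp_pos: [0.5327, 0.3003, 0.05]
ee_rot: [[-1.0, -0.019, 0.0], [-0.019, 1.0, 0.0], [-0.0, 0.0, -1.0]]
wrist_force: [-0.1, -0.5, 0.4]
gripper_width: 0.452
gripper_force: 0.0
```

>>> apply_moves([
  [[0,0,-0.004],0],
  [[0,0,-0.008],0],
  [[0,0,-0.015],0],
  [[0,0,-0.03],0],
  [[0,0,-0.04],0],
])

```text
time_s: 17.4
tcp_pos: [0.5311, 0.2991, 0.1458]
ee_rot: [[-1.0, -0.018, -0.005], [-0.018, 1.0, -0.004], [0.005, -0.004, -1.0]]
wrist_force: [1.7, 0.9, -0.1]
gripper_width: 0.568
gripper_force: 0.0
```

>>> apply_moves([
  [[0,0,-0.04],0],
  [[0,0,-0.02],0],
  [[0,0,0],0],
  [[0,0,0],0],
  [[0,0,0],0],
])

```text
time_s: 17.82
tcp_pos: [0.532, 0.2999, 0.2065]
ee_rot: [[-1.0, -0.018, -0.001], [-0.018, 1.0, -0.0], [0.001, -0.0, -1.0]]
wrist_force: [-0.1, 0.2, -0.9]
gripper_width: 0.572
gripper_force: 0.0
```

Run:
```python
from h import *
import st
p=imaging.capture("wrist");q=imaging.capture("side")
for a in models.place_of(p,"nut")[:1]: print(a["confidence"],wonz(p,np.array(a["at"])*[512,384],.005))
cv2.imwrite("pics/f.png",np.hstack([cv2.resize(p["frame"][100:292,150:350],(400,384)),cv2.resize(q["frame"][230:384,150:310],(400,384))]))
```

```text
t 17.82 p [0.532  0.2999 0.2065] F [-0.0531  0.1644 -0.8622] Ftool [0.0491 0.1656 0.8622] M [ 0.0002 -0.0043  0.0085] xyaw -178.95749043674874 w 49.76704763815489 0.0 j6 -133.50233454020753
```

View pics/f.png

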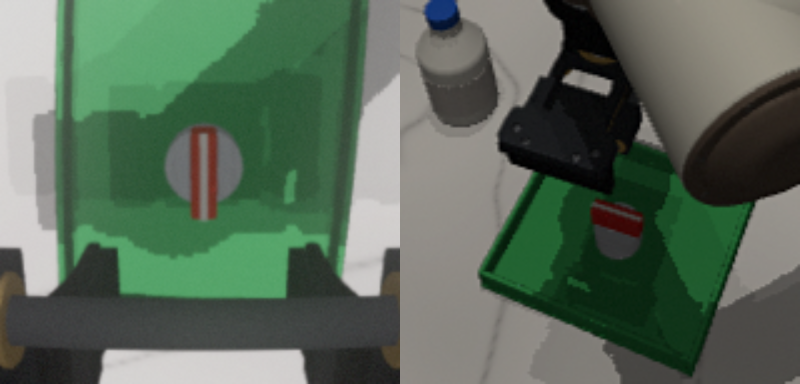

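The nut stands upright in the middle of the tray, at about (204, 168) in the left half and (617, 230) in the right. The gripper is clear, so I'm handing in.

```bash
python3 -c "
from station import r
print(r.finish_job())"
```

```text
the job is handed in; nothing more can be done
None
```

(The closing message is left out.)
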